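# Restock a snack cup and slide the display case shut

### The arm

A 6-joint arm with a two-finger parallel gripper is mounted at the origin on the work surface. World frame = base frame: x ahead of the robot, y to its left, z up, the work surface at z = 0. Lengths are in mm, angles in rad, forces in N, time in s.
With the tool pointing down it reaches from about 350 to 775 mm from the base axis. Payload 7.3 kg.
Tool frame: the origin (TCP) lies midway between the tips of the shut fingers; the grasp point (between the pads) lies 19 mm behind it; z points along the fingers, x is the direction in which the jaws open and shut, and the axes are right-handed (so a half turn about z gives the same grasp; the last joint's range is limited). The gripper opens to 92 mm and grips with 3 to 60 N. Pads are 19 mm wide; open, the fingers measure 130 mm over their backs; the gripper's body (75 mm by 190 mm) begins 47 mm behind the grasp point.
Start: joints at [1.122, 0.342, 1.524, -0, 1.275, -0.146], TCP at [156.537, 501.14, 226.741] pointing down, gripper open.
Joint ranges: [-2.53, 2.53], [-0.77, 2.02], [0.04, 2.7], [-1, 4.14], [0.28, 2.66], [-3.11, 3.11]. Speed limits (rad/s): [2.57, 2.57, 3.14, 3.14, 3.14, 3.14].

### API

Orientations are given as [roll, pitch, yaw] about the fixed x, y, z axes, in that order (R = Rz(yaw) Ry(pitch) Rx(roll)).
In Python, from plant import bot gives the robot as it stands.
- The arm moves only by the shell command python3 -m pendant 'ROWS' [OPENING]. ROWS is JSON, a list of rows, each an object with "linear": the shift along the world's x, y, z in mm, a list of three; "twist": the turn about the world's z in degrees. In form: [{"linear": [x, y, z], "twist": twist}, ...]. A call has 1 to 20 rows; each row is the pose to reach, as a shift and turn from the pose commanded when the call began; what a row does not reach only later rows make up. A row lasts 1/8 s, in which the tool goes at most 62.5 mm and 10.7 degrees, less where a joint would pass 70% of its speed; a pose out of reach is approached as far as the arm can. A call with a gripper value outside its range is refused whole. OPENING is the closure in counts, from 0 (fully open) to 255 (shut), set as the call begins (- or left out, the last holds). The fingers move at their own pace and stop on an object; the grip force is fixed at half the most. Time passes only in rows, so rows that repeat a pose let the fingers close. It gives the time, the measured TCP pose, the force and the opening at its end, in the units of the state.
- bot.get_obs(): the state, without advancing time (a new reading comes with each control period).
- bot.capture(name): name is "side" or "top"; returns a dict with "frame" (384x512x3 uint8, blue, green, red), "z_map" (384x512 float32, mm along the optical axis (not along the pixel's ray), 0 where there is no reading), "fx", "fy", "cx", "cy" (pixels), "rvec" (rotation vector, rad) and "tvec" (3), from world to camera coordinates, as OpenCV has them. Camera axes: x right, y down, z forward; pixel columns grow to the right and rows downward; lengths in mm; the calibration is good to about 2 mm. A picture is of the moment at which its call begins.
- bot.close_job(): hands the job in, once; it reports no verdict.
The state is a dict: "time": time; "joint_positions": joint angles; "dq": joint speeds; "tau": joint torques, N m; "tool_pos": TCP position; "tcp_rot": TCP orientation; "contact_force": force on the tool from outside, world axes, zero at the start; "moment": the same for the moment, N m; "grip_width": finger opening in mm.
Only numpy, scipy, OpenCV 4.12 (cv2) and the standard library are available. Lean on these libraries where they do the work, as an engineer would, in place of code of your own. Each camera call takes 0.05 s, during which the arm holds its last target. There are 200 camera calls.

### The job

Restock the display case on the shop counter: push its sliding top door fully open, take the red snack cup with the yellow lid from the counter and stand it fully down in the empty blue tapered holder in the case, then rock it about ten degrees to one side while its foot is still inside the holder, to be sure that it does not wedge, and let it settle back fully home and upright. When you have let go of it, push the door along its track until it is closed against the frame. Leave the green cup in the case and the blue tin on the counter as they are.

Things in the scene. Friction and masses are not known exactly. Their poses are not given: they have to be found in the camera images.
- case: Low display case fixed to the counter, 224 mm (its x) by 460 mm (its y). Origin: on the counter under its middle; x points away from the robot, y along the door's track. At -y an open-topped compartment (inside y -218 to 0, x -104 to 104 mm, floor 8 mm up), at +y a fixed deck. Walls 84 mm high; an aluminium frame on them is 98 mm high: side rails at x = +-100 to 112, end bars at y = +-220 to 230 mm.
- door (a joint): How far the sliding top door is open, in m: 0 = closed against the frame at the case's -y end, 0.205 = fully open over the deck. It opens towards the case's +y and stays where it is left; sliding it takes about 3 N, more when fast.
- door_handle (a point): Middle of the orange ridge across the centre of the door, to push against: 110 mm along the case's x, 16 mm thick along y, 26 mm tall, from 96 to 122 mm above the counter (this point: 109 mm). The door is a level clear panel in a dark frame, 194 mm (x) by 220 mm (y), top 96 mm, underside 88 mm above the counter.
- holder_seat (a point): Centre of the inner floor of the empty blue tapered holder fixed in the compartment, 14 mm above the counter. Its mouth is 26 mm above this point, 57 mm wide outside, 48 mm inside; it has the cup's taper, some 2 mm wider all round. It is at the compartment's -y or +y place, the green cup at the other, some 96 mm away along y: keep the fingers on the cup's +x and -x sides (case axes).
- cup_center (a point): Middle of the red snack cup, half-way up; z is its axis. 62 mm tall, about 120 g, stiff. Foot 31 mm in diameter; it widens to 51 mm at 42 mm up; the straight yellow lid, 42 to 60 mm up, is 56 mm in diameter: grip it there. It starts upright on the counter. Seated, its foot is on the holder's floor, so this point is 31 mm above holder_seat. To rock it in the holder by 10 degrees, raise it some 9 mm.
- cup2_center (a point): Middle of the green cup with a white lid, the same shape, standing in the grey holder in the case; leave it there.
- tin1: The blue tin, 72 mm in diameter, 90 mm tall, standing on the counter beyond the red cup; origin at the centre of its underside; leave it.
There are look-alikes about, which are no part of the job. There is more than one size of the part that bears cup_center; the job needs the smaller.

How it is judged (in metres and radians):
On the way, in this order (a step that is already met when the one before it is completed fails the run):
1. the door is pushed open (value of joint door above 0.19 m), for 0.2 s.
2. the red cup stands fully down in the blue holder (horizontal distance between cup_center and holder_seat below 0.006 m and z of cup_center in the frame of holder_seat below 0.035 m and angle between cup_center's own z axis and vertical below 0.05 rad), for 0.2 s.
3. the cup is rocked over (4 degrees or more) with its foot still inside the holder (angle between cup_center's own z axis and vertical above 0.07 rad and z of cup_center in the frame of holder_seat below 0.053 m and horizontal distance between cup_center and holder_seat below 0.02 m), for 0.05 s.
4. the cup is fully home and upright again, let go (all of step 2 and contact force between the fingers and cup below 0.1 N), for 0.2 s.
5. the door is closed against the frame (value of joint door below 0.003 m), for 0.2 s.
At the end, for the whole second after the job is handed in: The door is within 3 mm of fully closed and at rest; the red cup is in the blue holder, within 6 mm of its centre, no more than 4 mm above its floor, within 3 degrees of upright, and at rest (all of step 2 and value of joint door below 0.003 m and velocity of joint door between -0.01 and 0.01 m/s and linear speed of cup below 0.02 m/s); the robot touches nothing.
It fails at once if the green cup is shifted by more than 15 mm (distance of cup2_center from where it was at the start of the episode above 0.015 m).
It fails at once if the blue tin is shifted by more than 25 mm or tipped (distance of tin1 from where it was at the start of the episode above 0.025 m or angle between tin1's own z axis and vertical above 0.3 rad).
It also fails if it takes over 69 s, if anything falls off the work surface, if the arm or the gripper's body presses on something with over 40 N, if the wrist force passes 120 N, or if a joint passes its speed limit or range.

## Working session

There is one attempt and no reset: what is moved stays moved. The work goes in short steps, Python scripts to look and compute and a shell command to move; the robot and the scene stay as the last step left them, time stands still between calls to the robot, and variables do not carry over. Pictures are saved under pics/ and viewed, about 8 in all and at most 12, crops included, and the job is handed in when it is done.

```bash
mkdir -p pics; ls; python3 - <<'E'
from plant import bot
import cv2,numpy as np
for n in ("top","side"):
    c=bot.capture(n); cv2.imwrite(f"pics/{n}0.png",c["frame"]); np.savez(f"{n}0.npz",**c)
    R=cv2.Rodrigues(np.array(c["rvec"]))[0]; print(n,c["fx"],c["cx"],c["cy"],-R.T@np.array(c["tvec"]).ravel(),R[2])
print(bot.get_obs())
E
```

```text
pics
top 493.06200761942455 267.2963172863752 197.5509667707706 [ 361.84186841   47.43486092 1217.35319785] [ 0.17022556  0.01936143 -0.9852149 ]
side 425.83976446576 256.95535945405487 193.23902141311797 [  -8.4906503  -595.5920881   608.36820346] [ 0.54262714  0.64932821 -0.53284957]
{'time': 0.1, 'joint_positions': array([ 1.12200007e+00,  3.42659297e-01,  1.52489764e+00, -9.13517864e-06,
        1.27538919e+00, -1.45976626e-01]), 'dq': array([ 5.76397087e-04, -9.95004097e-05, -2.07440430e-03,  6.42038215e-05,
        1.80247019e-04, -5.93816835e-04]), 'tau': array([ 2.90104872e-03, -4.32003808e+01, -2.44694084e+01,  7.20033492e-02,
        5.25138946e-02, -2.58275441e-05]), 'tool_pos': array([156.37823545, 500.80360494, 226.11953586]), 'tcp_rot': array([-3.14140442e+00,  1.34035034e-03,  1.26797949e+00]), 'contact_force': array([-0.30780946,  0.25469949, -0.34399642]), 'moment': array([-0.02750403, -0.01390337,  0.02052457]), 'grip_width': 92.03053375671546}
```

View pics/top0.png

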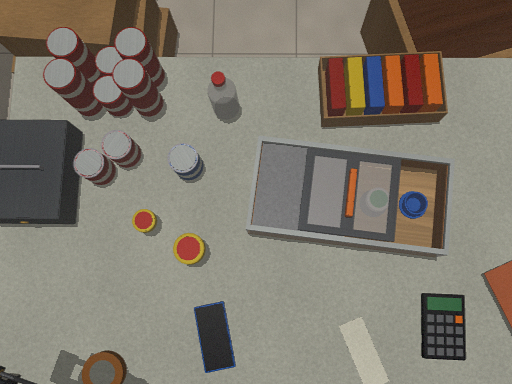

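View pics/side0.png

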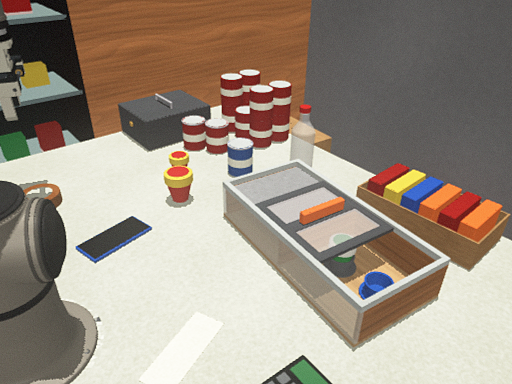

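The top view shows the small red/yellow cup at (144,221) and the larger look-alike at (189,249). The tin is at (185,160), the handle at (352,192), the blue holder at (413,205) and the green cup at (377,200) under the door. The door is partly open, and the side view agrees.

```bash
cat > h.py <<'E'
import cv2,numpy as np
def load(f): return dict(np.load(f))
def ray(c,px,z):
    R=cv2.Rodrigues(np.array(c["rvec"]))[0]; o=-R.T@np.array(c["tvec"]).ravel()
    K=np.array([[c["fx"],0,c["cx"]],[0,c["fy"],c["cy"]],[0,0,1]],float)
    d=(R.T@np.linalg.inv(K)@np.c_[np.atleast_2d(px),np.ones(len(np.atleast_2d(px)))].T).T
    return o+d*((z-o[2])/d[:,2])[:,None]
def cloud(c):
    R=cv2.Rodrigues(np.array(c["rvec"]))[0]; v,u=np.mgrid[:384,:512]; d=c["z_map"]
    p=np.stack([(u-c["cx"])/c["fx"]*d,(v-c["cy"])/c["fy"]*d,d],-1)
    w=(p-np.array(c["tvec"]).ravel())@R; w[d==0]=np.nan; return w
def blob(c,lo,hi,box):
    m=cv2.inRange(cv2.cvtColor(c["frame"],cv2.COLOR_BGR2HSV),lo,hi); k=np.zeros_like(m); x0,y0,x1,y1=box; k[y0:y1,x0:x1]=m[y0:y1,x0:x1]
    cs=cv2.findContours(k,cv2.RETR_EXTERNAL,cv2.CHAIN_APPROX_NONE)[0]
    return max(cs,key=cv2.contourArea)[:,0].astype(float)
def circ(c,ct,z):
    w=ray(c,ct,z)[:,:2].astype(np.float32); e=cv2.fitEllipse(w); return np.round(e[0],1),np.round(e[1],1)
E
python3 - <<'E'
from h import *
t=load("top0.npz"); s=load("side0.npz")
red=((0,110,90),(35,255,255))
print("cup top",circ(t,blob(t,*red,(125,205,163,238)),62),"big",circ(t,blob(t,*red,(168,228,210,270)),62))
print("cupred top",circ(t,blob(t,(0,110,60),(10,255,255),(125,205,163,238)),62))
print("cup side red",circ(s,blob(s,(0,110,60),(10,255,255),(165,148,193,160)),62))
for a in (("holder top",t,(390,180,435,225)),("holder side",s,(355,265,400,297))):
    print(a[0],circ(a[1],blob(a[1],(100,120,50),(130,255,255),a[2]),40))
for n,c,b in (("top",t,(335,160,365,225)),("side",s,(290,190,350,230))):
    w=ray(c,blob(c,(5,150,120),(18,255,255),b),122)[:,:2].astype(np.float32); print("handle",n,cv2.minAreaRect(w))
w=cloud(t); m=((w[...,2]>80)&(w[...,2]<106)).astype(np.uint8)
m[:,:235]=0;m[:,455:]=0;m[:130]=0;m[262:]=0
p=w[m>0][:,:2].astype(np.float32); print("case",cv2.minAreaRect(p),len(p))
g=(w[...,2]>20)&(w[...,2]<100)
for nm,b in (("tin",(165,140,208,185)),("cup",(128,205,163,238))):
    k=np.zeros_like(g);k[b[1]:b[3],b[0]:b[2]]=1; q=w[k&g]; print(nm,np.nanmax(q[:,2]),np.median(q[q[:,2]>np.nanmax(q[:,2])-4],axis=0))
E
```

```text
cup top (array([504.5, 362.9]), array([53.7, 55.8])) big (array([439.8, 253.7]), array([71.5, 72.8]))
cupred top (array([505.7, 364.4]), array([38.6, 38.8]))
cup side red (array([503.4, 364.7]), array([33. , 34.2]))
holder top (array([ 551.7, -279.3]), array([62. , 66.5]))
holder side (array([ 544.3, -285.2]), array([43.1, 84.3]))
handle top ((566.4229736328125, -119.90632629394531), (14.727745056152344, 108.59075927734375), 83.14810180664062)
handle side ((552.4346923828125, -133.35256958007812), (38.3602294921875, 128.30569458007812), 83.13187408447266)
case ((567.0995483398438, -123.21893310546875), (461.68963623046875, 225.7452850341797), 83.2741928100586) 14830
tin 97.89391477104284 [646.95573571 269.10139047  94.46838236]
cup 68.91950320423521 [504.41981741 363.11082585  66.09047727]
```

```bash
python3 -m pendant '[{"linear":[50,-80,0],"twist":-10},{"linear":[100,-160,0],"twist":-20},{"linear":[150,-241,0],"twist":-30},{"linear":[180,-290,0],"twist":-40},{"linear":[210,-338,0],"twist":-50},{"linear":[240,-387,-20],"twist":-60},{"linear":[270,-435,-30],"twist":-70},{"linear":[300,-483,-40],"twist":-79.4},{"linear":[330,-532,-50],"twist":-79.4},{"linear":[360,-580,-50],"twist":-79.4},{"linear":[390,-628,-50],"twist":-79.4},{"linear":[407,-654,-50],"twist":-79.4},{"linear":[407,-654,-50],"twist":-79.4},{"linear":[407,-654,-50],"twist":-79.4},{"linear":[407,-654,-50],"twist":-79.4},{"linear":[407,-654,-50],"twist":-79.4},{"linear":[407,-654,-50],"twist":-79.4}]' 255
```

```text
time: 2.22
tool_pos: [563.4, -152.0, 177.1]
tcp_rot: [3.141, -0.0, -0.117]
contact_force: [-0.7, 0.5, 0.2]
grip_width: 0.3
```

```bash
python3 -m pendant '[{"linear":[0,0,-30]},{"linear":[0,0,-60]},{"linear":[0,0,-72]},{"linear":[0,0,-72]},{"linear":[1,8,-72]},{"linear":[2,16,-72]},{"linear":[3,24,-72]},{"linear":[4,32,-72]},{"linear":[5,40,-72]},{"linear":[6,49,-72]},{"linear":[7,58,-72]},{"linear":[8,67,-72]},{"linear":[9,76,-72]},{"linear":[10,85,-72]},{"linear":[11,94,-72]},{"linear":[12,100,-72]},{"linear":[12.5,106,-72]},{"linear":[12.5,106,-72]},{"linear":[12.5,106,-72]},{"linear":[12.5,106,-72]}]'; python3 - <<'E'
from h import *
from plant import bot
c=bot.capture("top"); np.savez("top1.npz",**c); cv2.imwrite("pics/top1.png",cv2.resize(c["frame"][120:270,230:460],None,fx=3,fy=3))
E
```

```text
schema error: expected keys linear, twist
```

View pics/top1.png

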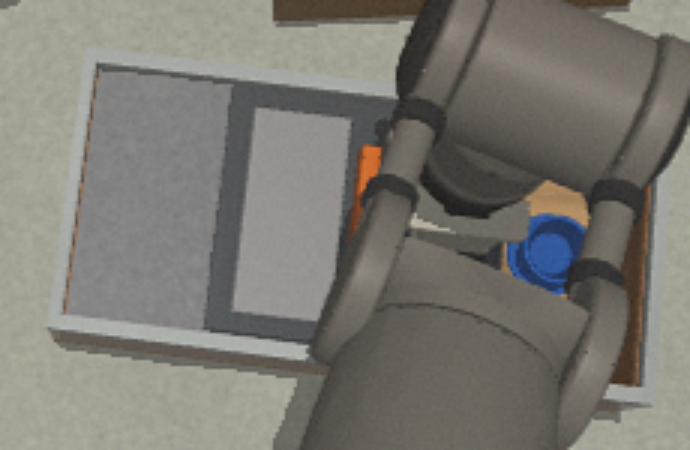

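The move was refused because a twist is required in every row. The picture shows the gripper on the −y side of the handle, with the handle at about (365,190) in the crop. I'll repeat the move with twist.

```bash
python3 -m pendant '[{"linear":[0,0,-30],"twist":0},{"linear":[0,0,-60],"twist":0},{"linear":[0,0,-72],"twist":0},{"linear":[0,0,-72],"twist":0},{"linear":[1,8,-72],"twist":0},{"linear":[2,16,-72],"twist":0},{"linear":[3,24,-72],"twist":0},{"linear":[4,32,-72],"twist":0},{"linear":[5,40,-72],"twist":0},{"linear":[6,49,-72],"twist":0},{"linear":[7,58,-72],"twist":0},{"linear":[8,67,-72],"twist":0},{"linear":[9,76,-72],"twist":0},{"linear":[10,85,-72],"twist":0},{"linear":[11,94,-72],"twist":0},{"linear":[12,100,-72],"twist":0},{"linear":[12.5,106,-72],"twist":0},{"linear":[12.5,106,-72],"twist":0},{"linear":[12.5,106,-72],"twist":0},{"linear":[12.5,106,-72],"twist":0}]'
```

```text
time: 4.78
tool_pos: [575.7, -46.8, 104.6]
tcp_rot: [-3.141, 0.001, -0.118]
contact_force: [-0.3, -0.4, -0.2]
grip_width: 0.5
```

```bash
python3 -m pendant '[{"linear":[-1,-5,10],"twist":0},{"linear":[-1,-5,50],"twist":0},{"linear":[-5,30,60],"twist":0},{"linear":[-15,75,60],"twist":0},{"linear":[-22,120,60],"twist":0},{"linear":[-30,165,60],"twist":0},{"linear":[-37,210,60],"twist":0},{"linear":[-45,255,60],"twist":0},{"linear":[-52,300,60],"twist":0},{"linear":[-60,345,60],"twist":0},{"linear":[-66,380,50],"twist":0},{"linear":[-71,400,40],"twist":0},{"linear":[-71,410,30],"twist":0},{"linear":[-71,410,30],"twist":0},{"linear":[-71,410,30],"twist":0}]' 0; python3 - <<'E'
from h import *
from plant import bot
c=bot.capture("top"); np.savez("top2.npz",**c); a=cv2.resize(c["frame"][120:270,230:460],None,fx=2,fy=2)
s=bot.capture("side"); np.savez("side2.npz",**s); b=cv2.resize(s["frame"][100:300,100:460],None,fx=1.5,fy=1.5); 
im=np.zeros((600,540,3),np.uint8); im[:300,:460]=a; im[300:,:540]=b; cv2.imwrite("pics/m2.png",im)
w=cloud(c)
k=blob(c,(100,120,50),(130,255,255),(385,180,435,225)); mk=np.zeros((384,512),np.uint8); cv2.fillPoly(mk,[k.astype(np.int32)],1)
g=(mk>0)&(w[...,2]>34)&(w[...,2]<50); ys,xs=np.nonzero(g); print(len(xs),cv2.minEnclosingCircle(w[g][:,:2].astype(np.float32)),np.median(w[g],0))
h=ray(c,blob(c,(5,150,120),(18,255,255),(270,150,335,235)),122)[:,:2].astype(np.float32); print("handle",cv2.minAreaRect(h))
gx=w[150:240,365:440]; 
hs=cv2.cvtColor(c["frame"],cv2.COLOR_BGR2GRAY)[170:240,340:440]; print(circ(c,k,40))
E
```

```text
time: 6.65
tool_pos: [505.6, 362.1, 134.9]
tcp_rot: [3.141, -0.0, -0.119]
contact_force: [-0.1, 0.6, 0.6]
grip_width: 91.5
134 ((555.853759765625, -286.4082946777344), 27.941259384155273) [ 557.70015094 -289.73407687   38.93433985]
handle ((577.4410400390625, -26.828861236572266), (15.436373710632324, 108.65438079833984), 83.16754150390625)
(array([ 551.7, -279.4]), array([61.9, 66.5]))
```

View pics/m2.png

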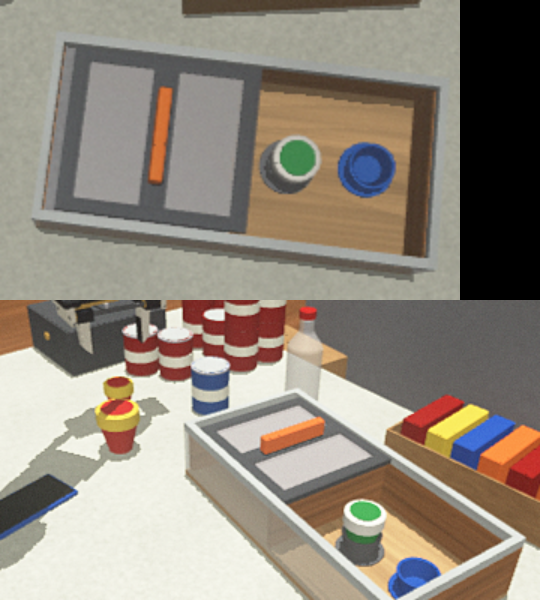

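The door is fully open, with the handle shifted about 94 mm. In the upper panel the green cup is at (297,158) and the empty blue holder at (367,169). I'll refine the holder centre from the far rim arcs in both views.

```bash
python3 - <<'E'
from h import *
from scipy.optimize import least_squares
t=load("top2.npz"); s=load("side2.npz"); g0=np.array([555,-284.])
for n,c,b in (("top",t,(390,180,435,225)),("side",s,(350,260,405,310))):
    R=cv2.Rodrigues(c["rvec"])[0]; o=(-R.T@c["tvec"].ravel())[:2]
    w=ray(c,blob(c,(100,120,50),(130,255,255),b),40)[:,:2]; u=(g0-o)/np.linalg.norm(g0-o)
    p=w[(w-g0)@u>2]
    r=least_squares(lambda q:np.hypot(*(p-q).T)-28.5,g0,loss="soft_l1"); r2=least_squares(lambda q:np.hypot(*(p-q[:2]).T)-q[2],[*g0,28.5],loss="soft_l1")
    print(n,r.x,r.cost,r2.x,len(p))
for n,c,b in (("top",t,(360,185,392,215)),("side",s,(325,230,360,250))):
    print("green disc",n,circ(c,blob(c,(40,80,40),(85,255,255),b),76))
w=cloud(t); m=((w[...,2]>90)&(w[...,2]<106)).astype(np.uint8); m[:,:235]=0;m[:,455:]=0;m[:130]=0;m[262:]=0
print(cv2.minAreaRect(w[m>0][:,:2].astype(np.float32)))
E
```

```text
top [ 554.25326704 -283.57101465] 9.245733654426491 [ 554.31878999 -283.67271458   28.40679995] 33
side [ 550.89774878 -288.78078168] 10.39893619802962 [ 553.46861939 -287.58464923   26.18297412] 32
green disc top (array([ 559.1, -189.6]), array([38.1, 39.5]))
green disc side (array([ 558.3, -189.8]), array([37.6, 38.6]))
((566.9357299804688, -123.05754089355469), (461.22430419921875, 225.55221557617188), 83.28849792480469)
```

```bash
python3 -m pendant '[{"linear":[-0.5,1,-30],"twist":0},{"linear":[-0.5,1,-60],"twist":0},{"linear":[-0.5,1,-85],"twist":0},{"linear":[-0.5,1,-103],"twist":0},{"linear":[-0.5,1,-103],"twist":0},{"linear":[-0.5,1,-103],"twist":0}]'; python3 -m pendant '[{"linear":[0,0,0],"twist":0},{"linear":[0,0,0],"twist":0},{"linear":[0,0,0],"twist":0},{"linear":[0,0,0],"twist":0},{"linear":[0,0,0],"twist":0},{"linear":[0,0,0],"twist":0},{"linear":[0,0,0],"twist":0},{"linear":[0,0,0],"twist":0}]' 255
```

```text
time: 7.5
tool_pos: [505.3, 364.4, 32.8]
tcp_rot: [-3.141, -0.002, -0.118]
contact_force: [-0.1, 1.0, 0.0]
grip_width: 91.7
time: 8.5
tool_pos: [504.6, 364.2, 31.8]
tcp_rot: [-3.142, -0.0, -0.118]
contact_force: [-1.5, 0.2, 1.8]
grip_width: 55.3
```

```bash
python3 -m pendant '[{"linear":[0,0,30],"twist":0},{"linear":[0,0,70],"twist":0},{"linear":[0,0,115],"twist":0},{"linear":[2,-30,158],"twist":0},{"linear":[6,-75,158],"twist":0},{"linear":[9,-120,158],"twist":0},{"linear":[13,-170,158],"twist":0},{"linear":[17,-220,158],"twist":0},{"linear":[21,-270,158],"twist":0},{"linear":[25,-320,158],"twist":0},{"linear":[28,-370,158],"twist":0},{"linear":[32,-420,158],"twist":0},{"linear":[36,-470,158],"twist":0},{"linear":[40,-520,158],"twist":0},{"linear":[43,-570,158],"twist":0},{"linear":[47,-615,158],"twist":0},{"linear":[49.3,-640,140],"twist":0},{"linear":[49.3,-649,110],"twist":0},{"linear":[49.3,-649,78],"twist":0},{"linear":[49.3,-649,68],"twist":0}]'; python3 -m pendant '[{"linear":[0,0,0],"twist":0},{"linear":[0,0,0],"twist":0}]'; python3 - <<'E'
from h import *
from plant import bot
print(bot.get_obs()["tool_pos"])
s=bot.capture("side"); np.savez("side3.npz",**s); c=bot.capture("top"); np.savez("top3.npz",**c)
im=np.zeros((560,720,3),np.uint8); im[:,:400]=cv2.resize(s["frame"][180:320,300:400],None,fx=4,fy=4); im[:320,400:]=cv2.resize(c["frame"][155:235,370:450],None,fx=4,fy=4); cv2.imwrite("pics/m3.png",im)
E
```

```text
time: 11.0
tool_pos: [552.5, -284.2, 97.2]
tcp_rot: [-3.139, 0.004, -0.118]
contact_force: [-0.2, 0.1, -0.8]
grip_width: 55.1
time: 11.25
tool_pos: [554.6, -285.1, 101.2]
tcp_rot: [3.14, -0.002, -0.117]
contact_force: [0.0, -0.2, -1.1]
grip_width: 55.3
[ 554.61947069 -285.14950027  101.19475341]
```

View pics/m3.png

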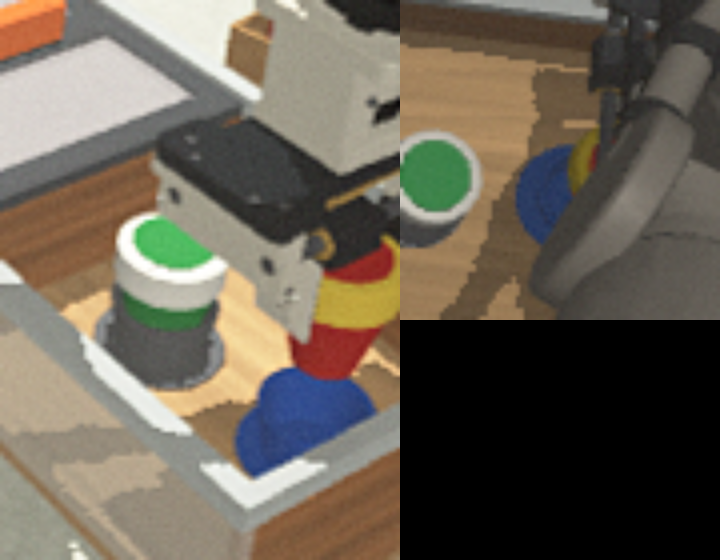

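The cup is held upright over the holder. In the earlier picture the blue blob seemed to include a base flange, so I'll look closely at the mouth in the stored images.

```bash
python3 - <<'E'
from h import *
c=load("top2.npz"); s=load("side2.npz")
a=cv2.resize(c["frame"][185:225,393:433],None,fx=10,fy=10,interpolation=cv2.INTER_CUBIC); b=cv2.resize(s["frame"][260:310,350:405],None,fx=7,fy=7,interpolation=cv2.INTER_CUBIC)
im=np.zeros((400,790,3),np.uint8); im[:,:400]=a; im[:350,400:785]=b; im=np.clip(im*1.5,0,255).astype(np.uint8); cv2.imwrite("pics/m4.png",im)
w=cloud(c); print(np.nan_to_num(np.round(w[189:221:2,398:430:2,2])).astype(int))
E
```

```text
[[ 6  9  5 13  6 13 11 11 10 12  7 11  7 10  6  2]
 [ 5 10 11 10  7  9 12 11  9  3  5  9  4 12  8  9]
 [ 7  3 10  4 10 13 38 37 39 34 40 38 10  7  6  6]
 [12  5 12 13  8 38 33 26 26 26 25 33 39 38 10  8]
 [ 5  7 11 11 40 26 12 16 14 19 20 29 33 40  5 13]
 [12 10  0 10 44  9 14 15 15 16 16 25 31 30 38 13]
 [ 8  8  8 11 33 13 13 14 15 17 10 18 24 33 41  8]
 [ 6 14  9 32 15 13 15 11 15 10 13 14 21 32 37  7]
 [12  9 11 19 38 10 17 12 14  9 14 17 24 29 43 12]
 [ 5 18 11 11 40 13  8 13 14 14 12 15 26 37 40 13]
 [10 15  7 11 30 43 13 14 14 15 14 21 35 37  7  5]
 [13 10 13 10 11 32 37 17 12 15 25 34 38 42  9  8]
 [ 7  4 11 14 14 11 14 37 38 41 39 39 10  9 11 10]
 [ 8 10  3  9 13 14 14  9  8  9  9 10 10  8  7  0]
 [ 4  1  8  6 12 16  8  9  8  9 13  8  6  8  6  7]
 [ 7  9  8  7  8  6  3 11 12  4 12  4  8  6  5  8]]
```

View pics/m4.png

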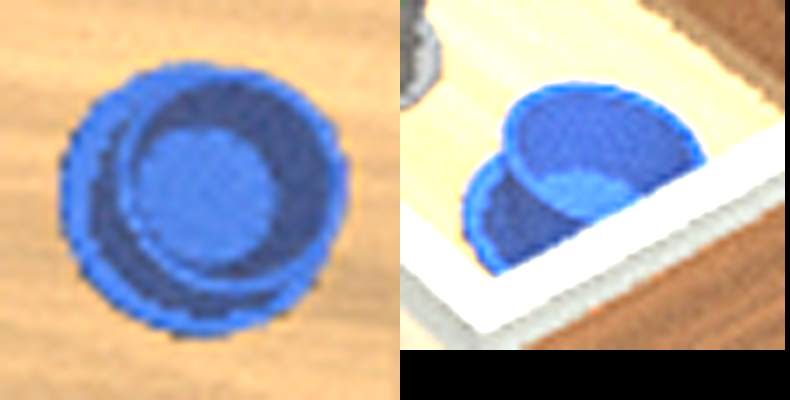

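The left panel shows the rim circle, centre about (233,179) in the crop, inside the wider base flange. The inner floor disc is centred at about (204,196). I'll convert both to world positions.

```bash
python3 - <<'E'
from h import *
c=load("top2.npz")
f=lambda x,y:(393+x/10-.45,185+y/10-.45)
print("rim",ray(c,f(233,179),40),"d",ray(c,[f(118,179),f(348,179)],40)); print("floor",ray(c,f(204,196),14))
s=load("side3.npz"); w=ray(s,blob(s,(18,110,90),(35,255,255),(370,235,400,270)),101.2+19)
print(w[:,:2].min(0),w[:,:2].max(0))
E
```

```text
rim [[ 556.20343742 -287.10214632   40.        ]] d [[ 555.97490365 -259.56130423   40.        ]
 [ 556.43178094 -314.62006004   40.        ]]
floor [[ 556.20109105 -287.228894     14.        ]]
[ 517.74221556 -318.01049273] [ 592.30027741 -281.15286891]
```

```bash
python3 -m pendant '[{"linear":[2,-2.3,0],"twist":0},{"linear":[2,-2.3,-10],"twist":0},{"linear":[2,-2.3,-20],"twist":0},{"linear":[2,-2.3,-30],"twist":0},{"linear":[2,-2.3,-36],"twist":0},{"linear":[2,-2.3,-42],"twist":0},{"linear":[2,-2.3,-47],"twist":0},{"linear":[2,-2.3,-51],"twist":0},{"linear":[2,-2.3,-54],"twist":0},{"linear":[2,-2.3,-54.5],"twist":0},{"linear":[2,-2.3,-54.5],"twist":0},{"linear":[2,-2.3,-54.5],"twist":0},{"linear":[2,-2.3,-54.5],"twist":0}]'; python3 - <<'E'
from h import *
from plant import bot
o=bot.get_obs(); print(o["contact_force"],o["moment"])
s=bot.capture("side"); np.savez("side5.npz",**s); cv2.imwrite("pics/m5.png",cv2.resize(s["frame"][180:320,300:420],None,fx=4,fy=4))
E
```

```text
time: 12.98
tool_pos: [555.9, -287.3, 45.8]
tcp_rot: [3.141, -0.001, -0.118]
contact_force: [-3.4, 0.8, 5.7]
grip_width: 54.7
[-3.36450695  0.8350053   5.73773951] [0.05295589 0.51790036 0.00343878]
```

View pics/m5.png

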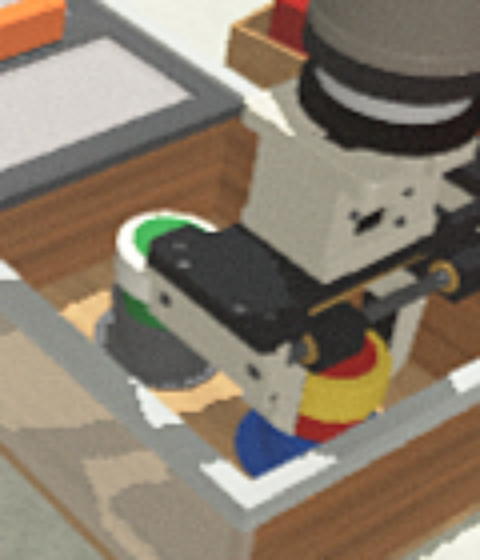

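The cup is down in the holder (TCP z 45.8, 6 N upward). I'll release it to settle, then re-grip.

```bash
python3 -m pendant '[{"linear":[0,0,0],"twist":0},{"linear":[0,0,0],"twist":0},{"linear":[0,0,0],"twist":0},{"linear":[0,0,0],"twist":0},{"linear":[0,0,0],"twist":0},{"linear":[0,0,0],"twist":0}]' 60; python3 -m pendant '[{"linear":[0,0,0],"twist":0},{"linear":[0,0,0],"twist":0},{"linear":[0,0,0],"twist":0},{"linear":[0,0,0],"twist":0},{"linear":[0,0,0],"twist":0}]' 255
python3 -m pendant '[{"linear":[0,0,3],"twist":0},{"linear":[0,0,6],"twist":0},{"linear":[0,0,9.5],"twist":0},{"linear":[0,0,9.5],"twist":0},{"linear":[-0.3,-3,9.5],"twist":0},{"linear":[-0.7,-6,9.5],"twist":0},{"linear":[-1,-9,9.5],"twist":0},{"linear":[-1.4,-12,9.5],"twist":0},{"linear":[-1.4,-12,9.5],"twist":0},{"linear":[-1.4,-12,9.5],"twist":0}]'; python3 - <<'E'
from h import *
from plant import bot
o=bot.get_obs(); print(o["contact_force"],o["moment"])
s=bot.capture("side"); np.savez("side6.npz",**s); cv2.imwrite("pics/m6.png",cv2.resize(s["frame"][220:310,340:420],None,fx=6,fy=6))
E
```

```text
time: 13.78
tool_pos: [555.9, -287.1, 45.2]
tcp_rot: [3.142, -0.0, -0.118]
contact_force: [0.0, 0.4, -0.4]
grip_width: 70.6
time: 14.4
tool_pos: [555.8, -287.2, 45.3]
tcp_rot: [3.142, -0.0, -0.118]
contact_force: [-1.1, 0.8, -0.1]
grip_width: 55.3
time: 15.65
tool_pos: [554.7, -297.0, 56.0]
tcp_rot: [-3.138, 0.0, -0.118]
contact_force: [-0.8, 10.0, 9.2]
grip_width: 54.6
[-0.77333101 10.01680349  9.22427888] [ 1.7253333   0.20452319 -0.02989975]
```

View pics/m6.png

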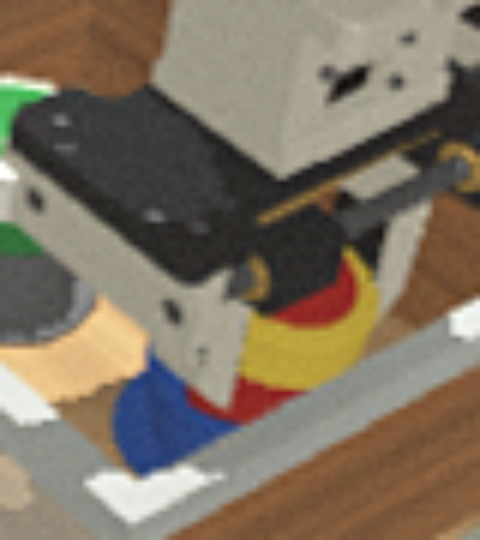

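The lid looks tilted toward −y, with a 10 N side load. I'll go a bit further for margin, then measure the lid's tilt from depth.

```bash
python3 -m pendant '[{"linear":[0,0,1],"twist":0},{"linear":[-0.2,-1.5,1.5],"twist":0},{"linear":[-0.4,-3,1.5],"twist":0},{"linear":[-0.4,-3,1.5],"twist":0},{"linear":[-0.4,-3,1.5],"twist":0}]'; python3 - <<'E'
from h import *
from plant import bot
o=bot.get_obs(); print(o["contact_force"],o["moment"])
s=bot.capture("side"); np.savez("side7.npz",**s)
Z=[]
for f in ("side5","side6","side7"):
    s=load(f+".npz"); w=cloud(s); hs=cv2.cvtColor(s["frame"],cv2.COLOR_BGR2HSV)
    red=(cv2.inRange(hs,(0,120,70),(10,255,255))>0)|(cv2.inRange(hs,(172,120,70),(180,255,255))>0)
    box=np.zeros_like(red); box[255:276,370:410]=1
    q=w[red&box]; q=q[~np.isnan(q[:,0])]; q=q[abs(q[:,2]-np.median(q[:,2]))<12]
    A=np.c_[q[:,:2]-q[:,:2].mean(0),np.ones(len(q))]; r=np.linalg.lstsq(A,q[:,2],rcond=None)[0]
    # yellow lid wall: axis direction from lower/upper image edge midpoints
    y=cv2.inRange(hs,(20,120,80),(35,255,255)); y[:250]=0; y[300:]=0; y[:,:365]=0; y[:,412:]=0
    ed=[(v,np.nonzero(y[v])[0].max()) for v in range(250,300) if y[v].any()]
    print(f,len(q),np.round(q.mean(0)),"slope",np.round(r[:2],3)); print(ed)
E
```

```text
time: 16.32
tool_pos: [554.3, -300.2, 56.8]
tcp_rot: [-3.138, 0.0, -0.118]
contact_force: [-0.5, 8.6, 5.4]
grip_width: 55.1
[-0.47263195  8.59954274  5.37368905] [ 1.4994098   0.06299249 -0.03650179]
side5 63 [ 556. -301.   76.] slope [-0.003 -0.053]
[(251, np.int64(389)), (252, np.int64(388)), (256, np.int64(380)), (257, np.int64(380)), (262, np.int64(392)), (263, np.int64(394)), (264, np.int64(395)), (265, np.int64(395)), (266, np.int64(396)), (267, np.int64(396)), (268, np.int64(396)), (269, np.int64(397)), (270, np.int64(397)), (271, np.int64(397)), (272, np.int64(397)), (273, np.int64(396)), (274, np.int64(396)), (275, np.int64(397)), (276, np.int64(396)), (277, np.int64(396)), (278, np.int64(396)), (279, np.int64(395)), (280, np.int64(395)), (281, np.int64(394)), (282, np.int64(393)), (283, np.int64(391)), (284, np.int64(390)), (285, np.int64(385))]
side6 71 [ 554. -311.   85.] slope [-0.001  0.085]
[(252, np.int64(391)), (255, np.int64(386)), (261, np.int64(398)), (262, np.int64(399)), (263, np.int64(400)), (264, np.int64(400)), (265, np.int64(401)), (266, np.int64(401)), (267
[... 337 characters left out ...]
t64(395)), (283, np.int64(393)), (284, np.int64(391))]
side7 78 [ 553. -314.   85.] slope [-0.019  0.181]
[(254, np.int64(390)), (255, np.int64(387)), (256, np.int64(385)), (262, np.int64(400)), (263, np.int64(401)), (264, np.int64(401)), (265, np.int64(402)), (266, np.int64(402)), (267, np.int64(402)), (268, np.int64(403)), (269, np.int64(403)), (270, np.int64(403)), (271, np.int64(403)), (272, np.int64(403)), (273, np.int64(403)), (274, np.int64(403)), (275, np.int64(403)), (276, np.int64(402)), (277, np.int64(401)), (278, np.int64(401)), (279, np.int64(400)), (280, np.int64(398)), (281, np.int64(396)), (282, np.int64(395)), (283, np.int64(393)), (284, np.int64(391)), (285, np.int64(389))]
```

The lid top has tilted about 8° and then about 13° from its seated baseline, so the rock is done. Now back to centre, lower and release.

```bash
python3 -m pendant '[{"linear":[0.4,3,0],"twist":0},{"linear":[0.8,6,0],"twist":0},{"linear":[1.2,9,0],"twist":0},{"linear":[1.6,12,0],"twist":0},{"linear":[1.8,15,0],"twist":0},{"linear":[2.3,19,0],"twist":0},{"linear":[2.3,19,0],"twist":0},{"linear":[1.8,15,-2],"twist":0},{"linear":[1.8,15,-4],"twist":0},{"linear":[1.8,15,-6],"twist":0},{"linear":[1.8,15,-8],"twist":0},{"linear":[1.8,15,-10],"twist":0},{"linear":[1.8,15,-10.5],"twist":0},{"linear":[1.8,15,-10.5],"twist":0}]'; python3 -m pendant '[{"linear":[0,0,0],"twist":0},{"linear":[0,0,0],"twist":0},{"linear":[0,0,0],"twist":0},{"linear":[0,0,0],"twist":0},{"linear":[0,0,0],"twist":0},{"linear":[0,0,0],"twist":0},{"linear":[0,0,0],"twist":0},{"linear":[0,0,0],"twist":0}]' 20
python3 -m pendant '[{"linear":[0,0,20],"twist":0},{"linear":[0,0,50],"twist":0},{"linear":[0,0,90],"twist":0},{"linear":[0,0,130],"twist":0},{"linear":[-3,40,140],"twist":0},{"linear":[5,90,140],"twist":0},{"linear":[10,140,140],"twist":0},{"linear":[15,190,140],"twist":0},{"linear":[20,240,140],"twist":0},{"linear":[25,290,140],"twist":0},{"linear":[26,300,140],"twist":0},{"linear":[26,300,140],"twist":0},{"linear":[26,300,140],"twist":0}]' 255
python3 - <<'E'
from h import *
from plant import bot
s=bot.capture("side"); np.savez("side8.npz",**s); t=bot.capture("top"); np.savez("top8.npz",**t)
im=np.zeros((560,800,3),np.uint8); im[:,:480]=cv2.resize(s["frame"][180:320,300:420],None,fx=4,fy=4); im[:400,480:800]=cv2.resize(t["frame"][160:260,370:450],None,fx=4,fy=4); cv2.imwrite("pics/m8.png",im)
E
```

```text
time: 18.12
tool_pos: [556.0, -288.5, 46.5]
tcp_rot: [3.139, -0.001, -0.118]
contact_force: [-2.9, -6.1, 5.4]
grip_width: 55.2
time: 19.12
tool_pos: [555.8, -287.2, 45.7]
tcp_rot: [-3.142, -0.0, -0.118]
contact_force: [-0.9, 0.5, -0.4]
grip_width: 84.6
time: 20.75
tool_pos: [581.8, 11.5, 185.7]
tcp_rot: [3.141, -0.0, -0.119]
contact_force: [0.1, 0.7, 0.1]
grip_width: 0.3
```

View pics/m8.png

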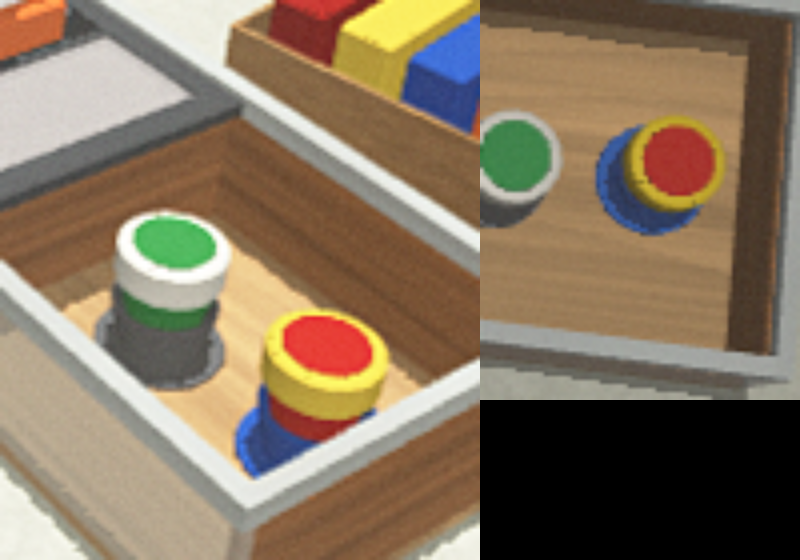

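The cup looks upright and home, with the red disc at crop (330,345) on the left and (680,160) on the right. I'll check that numerically while starting the close.

```bash
python3 - <<'E'
from h import *
t=load("top8.npz"); s=load("side8.npz")
R1=((0,130,80),(12,255,255)); G=((40,80,40),(85,255,255))
print("red top",circ(t,blob(t,*R1,(400,175,440,220)),76),"side",circ(s,blob(s,*R1,(366,255,396,278)),76))
print("green top",circ(t,blob(t,*G,(360,185,395,215)),76),"side",circ(s,blob(s,*G,(325,230,360,250)),76))
for n,c,k in (("red",s,blob(s,*R1,(366,255,396,278))),("green",s,blob(s,*G,(325,230,360,250)))):
    m=np.zeros((384,512),np.uint8); cv2.fillPoly(m,[k.astype(np.int32)],1); q=cloud(c)[m>0]; q=q[~np.isnan(q[:,0])]
    r=np.linalg.lstsq(np.c_[q[:,:2]-q[:,:2].mean(0),np.ones(len(q))],q[:,2],rcond=None)[0]; print(n,"slope,z",r)
E
python3 -m pendant '[{"linear":[0,0,-30],"twist":0},{"linear":[0,0,-60],"twist":0},{"linear":[0,0,-81],"twist":0},{"linear":[0,0,-81],"twist":0},{"linear":[-1,-12,-81],"twist":0},{"linear":[-3,-24,-81],"twist":0},{"linear":[-4,-36,-81],"twist":0},{"linear":[-6,-48,-81],"twist":0},{"linear":[-7,-60,-81],"twist":0},{"linear":[-8,-72,-81],"twist":0},{"linear":[-10,-84,-81],"twist":0},{"linear":[-11,-96,-81],"twist":0},{"linear":[-13,-108,-81],"twist":0},{"linear":[-14,-120,-81],"twist":0},{"linear":[-15,-132,-81],"twist":0},{"linear":[-17,-144,-81],"twist":0},{"linear":[-18,-156,-81],"twist":0},{"linear":[-20,-168,-81],"twist":0},{"linear":[-21,-180,-81],"twist":0},{"linear":[-21,-180,-81],"twist":0}]'
```

```text
red top (array([ 556.8, -285.1]), array([38.5, 40.1])) side (array([ 555.2, -285.2]), array([36.6, 37.8]))
green top (array([ 559.1, -189.6]), array([38.1, 39.5])) side (array([ 558.3, -189.8]), array([37.6, 38.6]))
red slope,z [-1.76034355e-02 -1.31295892e-02  7.57607370e+01]
green slope,z [-1.92572359e-03 -2.06583296e-03  7.57739363e+01]
time: 23.35
tool_pos: [560.6, -168.7, 104.6]
tcp_rot: [3.141, 0.0, -0.119]
contact_force: [-0.4, -0.2, 0.2]
grip_width: 0.4
```

```bash
python3 -m pendant '[{"linear":[-1,-9,0],"twist":0},{"linear":[-2,-18,0],"twist":0},{"linear":[-3,-27,0],"twist":0},{"linear":[-4,-35,0],"twist":0},{"linear":[-5,-41,0],"twist":0},{"linear":[-5,-44,0],"twist":0},{"linear":[-5.5,-46,0],"twist":0},{"linear":[-5.5,-47,0],"twist":0},{"linear":[-5.5,-47,0],"twist":0},{"linear":[-5.5,-47,0],"twist":0}]'
```

```text
time: 24.6
tool_pos: [555.5, -211.1, 104.7]
tcp_rot: [-3.137, 0.001, -0.117]
contact_force: [0.6, 13.2, 2.6]
grip_width: 0.9
```

```bash
python3 -m pendant '[{"linear":[-0.1,-1,0],"twist":0},{"linear":[-0.2,-2,0],"twist":0},{"linear":[-0.2,-2,0],"twist":0},{"linear":[-0.2,-2,0],"twist":0},{"linear":[-0.2,-2,0],"twist":0}]'; python3 -m pendant '[{"linear":[1,8,0],"twist":0},{"linear":[3,25,0],"twist":0},{"linear":[3,25,30],"twist":0},{"linear":[6,60,80],"twist":0},{"linear":[6,110,110],"twist":0},{"linear":[6,160,110],"twist":0},{"linear":[6,210,110],"twist":0},{"linear":[6,260,110],"twist":0},{"linear":[6,310,110],"twist":0},{"linear":[6,360,110],"twist":0},{"linear":[6,360,110],"twist":0},{"linear":[6,360,110],"twist":0},{"linear":[6,360,110],"twist":0}]'; python3 - <<'E'
from h import *
from plant import bot
t=bot.capture("top"); cv2.imwrite("pics/m9.png",t["frame"])
h=ray(t,blob(t,(5,150,120),(18,255,255),(370,160,430,240)),122)[:,:2].astype(np.float32); r=cv2.minAreaRect(h); print("handle",r, "travel",np.hypot(577.44-r[0][0],-26.83-r[0][1]))
print("red",circ(t,blob(t,(0,80,60),(12,255,255),(405,180,435,220)),76))
E
```

```text
time: 25.22
tool_pos: [555.5, -211.1, 104.7]
tcp_rot: [-3.134, 0.001, -0.117]
contact_force: [2.3, 20.5, 4.4]
grip_width: 0.5
time: 26.85
tool_pos: [561.3, 142.7, 214.8]
tcp_rot: [3.141, -0.0, -0.119]
contact_force: [0.1, 1.3, 0.8]
grip_width: 0.5
handle ((553.77099609375, -229.05316162109375), (16.103548049926758, 108.44807434082031), 83.30719757080078) travel 203.6036071437466
red (array([ 598.3, -253.4]), array([ 0. , 11.6]))
```

View pics/m9.png

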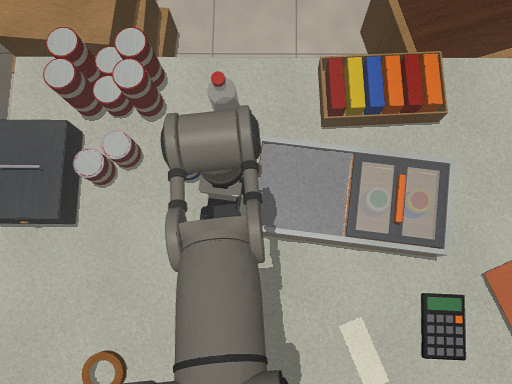

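The door is closed: the handle is at (401,198), and both cups show upright through the panel at (378,199) and (418,200). The arm is clear, so I'm handing in.

```bash
python3 -c "
from plant import bot
print(bot.get_obs()['contact_force']); print(bot.close_job())"
```

```text
[-0.22104797  0.40516129  1.30356905]
the job is handed in; nothing more can be done
None
```

I did every step in order and handed the job in at about 27 s; no verdict is reported. The door was pushed fully open, and the smaller red cup was seated in the blue holder. The cup was rocked about 8° and then about 13°, let back down and released. The door was then pushed closed.

- **Cup:** After release its lid was at the same height as the green cup's (75.8 mm) and within about 1.3° of upright. It was about 2 mm from the holder centre.
- **Door:** It came up against its stop. The push force rose from 13 to 20 N with no further motion, and the handle had travelled about 204 of 205 mm.
- **Green cup:** It had not moved when I checked before closing the door.
- **Tin:** I did not measure it again after the start; nothing went near it.
- **Failed checks:** My last attempt to measure the red cup through the closed door failed because the handle and the clear panel spoiled the colour mask. By eye it looked upright. My first estimates of the holder's position were 3 to 4 mm off because they included its base flange; I corrected this before lowering the cup. One move was refused for a missing value and repeated.

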